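# Set the display tower on its sample tray and stock the tray

### The job

Tip the necklace tower back on its rear edge until it leans on the rest by itself, slide the sample tray's steel tongue squarely under its front until the tray's rear wall is nearly at the tower, and tip the tower down again so that it stands level on the tongue; the tower is only ever tipped, never lifted off the bench. Lay every teal case from the crate flat on the floor of the tray, side by side and not stacked; the red and amber cases stay in the crate and nothing else on the bench is disturbed.

Things in the scene. Friction and masses are not known exactly. Their poses are not given: they have to be found in the camera images.
- rest: Fixed plywood lean-back rest: a sloping board 170 mm wide. Origin on the table at the foot of the slope, x points to the back. The face starts 3 mm behind the origin and leans back 35 degrees (0.61 rad) from vertical, up to 103 mm high. A tower tipped back onto it stays there by itself (its balance point is about 0.42 rad).
- tower: Loose necklace display tower: wooden block 80 mm deep (x), 150 wide (y), 160 high, 0.5 to 0.8 kg, dark front with pearl strings. Origin at the centre of its underside, z up, front faces -x, rear +x towards the rest. Starts upright, rear bottom edge 3 to 6 mm before the foot of the rest. A brass bar handle stands on its top.
- tower_bar (a point): Middle of the tower's bar handle: round brass bar 14 mm thick along the tower's y, on two posts at y = +-49 mm (88 mm free between them). 197 mm above the tower's origin (x = 0), 37 mm over its top face.
- tower_heel (a point): Middle of the tower's rear bottom edge (x = 40, z = 0 mm in its frame): the edge it tips about.
- tray: Loose grey sample tray, about 0.4 kg, with a flat steel tongue (the blade). Origin at table level, middle of the tongue's root; x along the tongue. Tongue: x 0 to 75 mm, 130 wide, 4 thick. Bay inside: x -106 to -14, y -142 to 142 mm; floor 4 mm thick, walls 22 mm high over the table, 5 mm thick, the rear one 14 mm. Starts flat on the table before the tower, tongue towards it.
- tray_grip (a point): Top centre of the tray's teal upright grip on its rear wall: x = -7, y = 0, z = 64 mm in the tray's frame; 14 mm thick in x, 36 mm in y, standing 42 mm above the wall.
- tongue_tip (a point): Middle of the tongue's leading edge, on its upper face: x = 75, z = 4 mm in the tray's frame.
- crate: Fixed open wooden stock crate, 226 mm (x) by 320 mm (y), 50 mm high, walls 6 mm and floor 6 mm. Origin at the centre of its underside. The cases lie in it, roughly along its x.
- case1: Teal pearl case with square section, 80 mm long (its x), 26 x 26 mm across, 50 g; origin at its centre. Up to five teal cases, all alike; some may be absent. Three pearls mark its lid.
- case2: Teal pearl case with square section, 80 mm long (its x), 26 x 26 mm across, 50 g; origin at its centre. Up to five teal cases, all alike; some may be absent. Three pearls mark its lid.
- case3: Teal pearl case with square section, 80 mm long (its x), 26 x 26 mm across, 50 g; origin at its centre. Up to five teal cases, all alike; some may be absent. Three pearls mark its lid.
- case4: Teal pearl case with square section, 80 mm long (its x), 26 x 26 mm across, 50 g; origin at its centre. Up to five teal cases, all alike; some may be absent. Three pearls mark its lid.
- case5: Teal pearl case with square section, 80 mm long (its x), 26 x 26 mm across, 50 g; origin at its centre. Up to five teal cases, all alike; some may be absent. Three pearls mark its lid.
- red1: Red case with square section, 80 mm long (its x), 26 x 26 mm across, 50 g; origin at its centre. Not wanted: stays in the crate.
- red2: Red case with square section, 80 mm long (its x), 26 x 26 mm across, 50 g; origin at its centre. Not wanted: stays in the crate.
- amber1: Amber case with square section, 80 mm long (its x), 26 x 26 mm across, 50 g; origin at its centre. Not wanted: stays in the crate.
- snips: Bystander: teal thread snips, 130 mm long, lying flat. Origin at its underside.
- pearl_jar: Bystander: jar of pearls with metal cap, 52 mm across, 70 mm high. Origin at its underside.
- spool: Bystander: white thread spool, 40 mm across, 45 mm high. Origin at its underside.
- tweezers: Bystander: steel tweezers, 130 mm long, lying flat. Origin at its underside.
- weight: Bystander: brass weight, 38 mm across, 46 mm high. Origin at its underside.
Not all that is in view belongs to the job. Leave any purple look-alike of the case1 alone.

How it is judged:
On the way, in this order (a step that is already met when the one before it is completed fails the run):
1. the tower leans back on the rest by itself, released (angle between tower's own z axis and vertical above 0.5 rad and contact force between the fingers and tower below 0.3 N and linear speed of tower below 0.03 m/s), for 0.3 s.
2. the tongue lies under the leaning tower's front, past its middle (angle between tower's own z axis and vertical above 0.45 rad and x of tongue_tip in the frame of tower between 0.003 and 0.046 m and y of tongue_tip in the frame of tower between -0.035 and 0.035 m and angle between the y axis of tray and the y axis of tower, either way round below 0.2 rad and height (world z) of tongue_tip below 0.02 m), for 0.2 s.
3. the tower stands level on the tongue (x of tongue_tip in the frame of tower between 0.003 and 0.046 m and y of tongue_tip in the frame of tower between -0.035 and 0.035 m and angle between the y axis of tray and the y axis of tower, either way round below 0.2 rad and height (world z) of tongue_tip below 0.02 m and angle between tower's own z axis and vertical below 0.06 rad and z of tongue_tip in the frame of tower between -0.006 and 0.006 m and linear speed of tower below 0.02 m/s), for 0.3 s.
At the end, for the whole second after the job is handed in: Tower level (0.06 rad) on the tongue, its tip 43 to 86 mm in from the tower's front face, within 35 mm of centre and 0.2 rad of square; each teal case at rest in the bay, its centre under 26 mm above the tray's underside; red and amber cases in the crate (all of step 3 and x of case1 in the frame of tray between -0.105 and -0.015 m and y of case1 in the frame of tray between -0.142 and 0.142 m and z of case1 in the frame of tray between 0 and 0.026 m and linear speed of each of case1, case2, case3, case4, case5 below 0.02 m/s and x of case2 in the frame of tray between -0.105 and -0.015 m and y of case2 in the frame of tray between -0.142 and 0.142 m and z of case2 in the frame of tray between 0 and 0.026 m and x of case3 in the frame of tray between -0.105 and -0.015 m and y of case3 in the frame of tray between -0.142 and 0.142 m and z of case3 in the frame of tray between 0 and 0.026 m and x of case4 in the frame of tray between -0.105 and -0.015 m and y of case4 in the frame of tray between -0.142 and 0.142 m and z of case4 in the frame of tray between 0 and 0.026 m and x of case5 in the frame of tray between -0.105 and -0.015 m and y of case5 in the frame of tray between -0.142 and 0.142 m and z of case5 in the frame of tray between 0 and 0.026 m and x of red1 in the frame of crate between -0.107 and 0.107 m and y of red1 in the frame of crate between -0.154 and 0.154 m and z of each of red1, red2, amber1 in the frame of crate below 0.06 m and x of red2 in the frame of crate between -0.107 and 0.107 m and y of red2 in the frame of crate between -0.154 and 0.154 m and x of amber1 in the frame of crate between -0.107 and 0.107 m and y of amber1 in the frame of crate between -0.154 and 0.154 m); the robot touches nothing.
It fails at once if the tower is lifted off the bench (rear edge more than 25 mm up) (height (world z) of tower_heel above 0.025 m).
It fails at once if the tower is knocked over (angle between tower's own z axis and vertical above 0.95 rad).
It fails at once if a bystander is moved by more than 30 mm (distance of any of snips, pearl_jar, spool, tweezers, weight from where it was at the start of the episode above 0.03 m).
Of case1, case2, case3, case4, case5 only 3 to 5 are there at a start; the rules pass over those that are not, and their reading is None.
At some moment in a run one of case1, case2, case3, case4, case5 may be knocked a few centimetres aside while the robot is not near it.
Once in a run the grip may slacken for a moment while it holds something.
It also fails if it takes over 210 s, if anything falls off the work surface, if the arm or the gripper's body presses on something with over 40 N, if the wrist force passes 120 N, or if a joint passes its speed limit or range.

### The arm

A 6-joint arm with a two-finger parallel gripper is mounted at the origin on the work surface. World frame = base frame: x ahead of the robot, y to its left, z up, the work surface at z = 0. Lengths are in m, angles in rad, forces in N, time in s.
With the tool pointing down it reaches from about 0.275 to 1 m from the base axis. Payload 8.4 kg.
Tool frame: the origin (TCP) lies between the finger pads; the fingertips stand 11 mm ahead of it and the grasp point (between the pads) lies 8 mm behind it (env.finger_overhang is the distance from the TCP to the fingertips, in m); z points along the fingers, y is the line along which they close (so a half turn about z gives the same grasp; the last joint's range is limited). The gripper opens to 85 mm and grips with 20 to 120 N. Pads are 22 mm wide; open, the fingers measure 114 mm over their backs; the gripper's body (76 mm by 85 mm) begins 54 mm behind the grasp point. The pads swing forward as they close: fully open they stand 13 mm farther back than shut.
Start: joints at [-1.161, 0.353, 1.633, -0, 1.155, -0.002], TCP at [0.25, -0.573, 0.242] pointing down, gripper open.
Joint ranges: [-2.63, 2.63], [-0.92, 2.1], [0.06, 2.66], [-1.3, 4.44], [0, 2.69], [-3.02, 3.02]. Speed limits (rad/s): [2.22, 2.22, 2.79, 3.14, 3.14, 3.14].

### API

Orientations are given as a unit quaternion [x, y, z, w].
In Python, from station import env gives the robot as it stands. The module is installed in compiled form; this text tells all that it offers. Calls block until the motion is done:
- env.move_pose(position, orientation): joint-space move of the TCP to a pose.
- env.line_to(position, vel=0.15, rot=None, force_limit=None): straight line of the TCP; rot=None keeps the orientation; vel is the mean speed in m/s. With force_limit (N) it stops when the force on the tool has changed by that much, and returns True; else False.
- env.set_joints(angles): joint-space move.
- env.gripper_to(opening, strength=None): finger opening in m; strength is the grip in N (None keeps the last); returns when the fingers have stopped.
- env.wait(seconds).
- env.solve_ik(position, orientation): joint angles nearest the present ones, or None.
- env.sense(): the state.
- env.camera(name): name is "scene" or "top" or "wrist"; returns a dict with "pixels" (420x560x3 uint8, red, green, blue), "fx", "fy", "cx", "cy" (pixels), "k1" (the pictures are not rectified: a ray, as slopes to the right and down, at radius r is drawn at 1 + k1 r^2 times it, then the intrinsics apply), "cam_to_world" (4x4, takes a point from camera to world coordinates); the wrist camera has in their place "T_tool_cam" (4x4, takes a point from camera to tool coordinates, whose origin is the TCP and whose axes are the flange's). Camera axes: x right, y up, looking along -z (the intrinsics and any distortion apply to the point x, -y, -z); pixel columns grow to the right and rows downward; lengths in m; the calibration is good to about 2 mm. A picture is of the moment at which its call begins: read the wrist's pose just before it. There is no depth.
A pose or a line that the arm cannot do raises env.IKError and nothing moves.
- env.sign_off(): hands the job in; it is judged then, once.
The state is a dict: "time_s": time; "joint_pos": joint angles; "dq": joint speeds; "tau": joint torques, N m; "tool_pos": TCP position; "tool_rot": TCP orientation; "contact_force": force on the tool from outside, world axes, zero at the start; "torque": the same for the moment, N m; "gripper_width": finger opening in m; "finger_force": force on a finger pad.
Only numpy, scipy, OpenCV 4.12 (cv2) and the standard library are available. Lean on these libraries where they do the work, as an engineer would, in place of code of your own. Each camera call takes 0.05 s, during which the arm holds its last target. There are 200 camera calls.

## Working session

There is one attempt and no reset: what is moved stays moved. The work goes in short steps, each a Python script; the robot and the scene stay as the last script left them, time stands still between calls to the robot, and variables do not carry over. Pictures are saved under pics/ and viewed, at most 14 in all, crops included, and the job is handed in when it is done.

```bash
mkdir -p pics; cat > h.py <<'E'
import numpy as np, cv2
from station import env
from scipy.spatial.transform import Rotation as R
def shot(name,fn=None):
    s=env.sense(); c=env.camera(name)
    if 'T_tool_cam' in c:
        T=np.eye(4); T[:3,:3]=R.from_quat(s['tool_rot']).as_matrix(); T[:3,3]=s['tool_pos']
        c['cam_to_world']=T@np.array(c['T_tool_cam'])
    c['cam_to_world']=np.array(c['cam_to_world'])
    if fn: cv2.imwrite('pics/'+fn,c['pixels'][:,:,::-1])
    return c
def ray(c,uv):
    uv=np.atleast_2d(np.asarray(uv,float))
    K=np.array([[c['fx'],0,c['cx']],[0,c['fy'],c['cy']],[0,0,1.]])
    p=cv2.undistortPoints(uv.reshape(-1,1,2),K,np.array([c['k1'],0,0,0.])).reshape(-1,2) if False else None
    d=(uv-[c['cx'],c['cy']])/[c['fx'],c['fy']]; u=d.copy()
    for _ in range(30): u=d/(1+c['k1']*(u**2).sum(1,keepdims=True))
    v=np.c_[u[:,0],-u[:,1],-np.ones(len(u))]
    M=c['cam_to_world']; return M[:3,3], v@M[:3,:3].T
def onplane(c,uv,z):
    o,v=ray(c,uv); t=(z-o[2])/v[:,2]; return o+t[:,None]*v
def proj(c,P):
    M=np.linalg.inv(c['cam_to_world']); p=np.atleast_2d(P)@M[:3,:3].T+M[:3,3]
    u=np.c_[p[:,0]/-p[:,2],-p[:,1]/-p[:,2]]; u=u*(1+c['k1']*(u**2).sum(1,keepdims=True))
    return u*[c['fx'],c['fy']]+[c['cx'],c['cy']]
def down(yaw): # tool z down, tool y (closing) at world angle yaw+90deg
    return (R.from_euler('z',yaw)*R.from_euler('x',np.pi)).as_quat()
E
python3 - <<'E'
from h import *
for n in('scene','top','wrist'):
    c=shot(n,n+'0.png'); print(n,c['fx'],c['k1'],c['cam_to_world'].round(3).tolist())
print(env.sense(),env.finger_overhang)
E
```

```text
scene 460.49068373596344 -0.1382500463582983 [[-0.324, -0.728, 0.604, 1.172], [0.946, -0.236, 0.222, 0.203], [-0.019, 0.643, 0.766, 0.856], [0.0, 0.0, 0.0, 1.0]]
top 494.0347960746007 -0.06138919190081705 [[-0.013, 0.996, -0.084, 0.501], [-1.0, -0.015, -0.017, -0.035], [-0.018, 0.084, 0.996, 1.26], [0.0, 0.0, 0.0, 1.0]]
wrist 294.68385489318 -0.0601519068725189 [[0.401, 0.877, 0.264, 0.318], [-0.916, 0.385, 0.114, -0.544], [-0.002, -0.288, 0.958, 0.371], [0.0, 0.0, 0.0, 1.0]]
{'time_s': 0.15, 'joint_pos': array([-1.16141950e+00,  3.53491436e-01,  1.63395765e+00,  6.42166326e-06,
        1.15521189e+00, -2.40277214e-03]), 'dq': array([-1.33461648e-04, -2.06804092e-03, -2.79912131e-03,  1.83175824e-03,
       -8.26301690e-04,  7.95213213e-05]), 'tau': array([ 6.67520144e-04, -6.05634928e+01, -3.42340314e+01,  9.67343590e-05,
        6.12177362e-03,  4.00577619e-06]), 'tool_pos': array([ 0.25001006, -0.57243203,  0.24173507]), 'tool_rot': array([ 9.78879589e-01,  2.04436946e-01, -1.05069522e-04, -5.23731180e-04]), 'contact_force': array([ 0.27319247, -0.03913145,  0.69990045]), 'torque': array([ 0.04502762, -0.02405254,  0.01307756]), 'finger_force': 0.0, 'gripper_width': 0.08540729237240334} 0.011
```

View pics/top0.png

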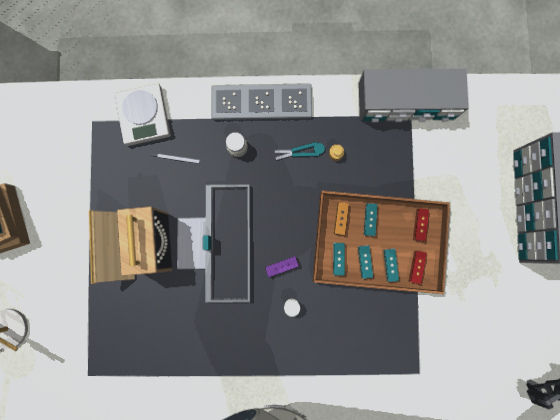

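View pics/scene0.png

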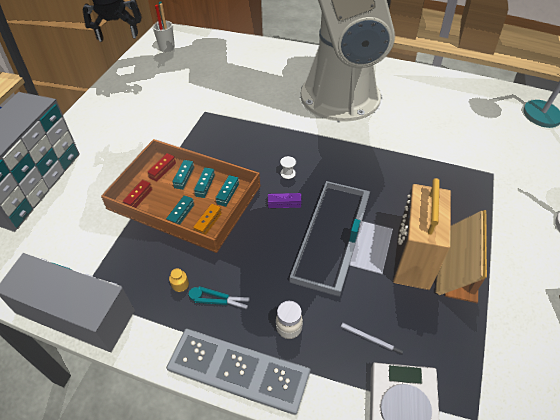

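The top view has the tower at (140,240) with its front to the right, towards world -y. The tray is at (228,243) with its grip at (207,242), and the rest is at (108,245). There are four teal cases in the crate at (371,219), (340,259), (366,262) and (391,265), with red at (422,225) and (418,267) and amber at (342,218). The purple case at (283,267), outside the crate, is the look-alike and stays put, and the teal snips at (305,150) are a bystander.

```bash
python3 - <<'E'
from h import *
c=shot('top')
im=c['pixels']
cr=im[190:310,82:262]; cv2.imwrite('pics/cropA.png',cv2.resize(cr[:,:,::-1],None,fx=4.4,fy=4.4,interpolation=cv2.INTER_CUBIC))
cr=im[185:300,310:455]; cv2.imwrite('pics/cropB.png',cv2.resize(cr[:,:,::-1],None,fx=5,fy=5,interpolation=cv2.INTER_CUBIC))
hsv=cv2.cvtColor(im,cv2.COLOR_RGB2HSV)
m=cv2.inRange(hsv,(80,120,50),(100,255,255))
n,l,st,ce=cv2.connectedComponentsWithStats(m)
for i in range(1,n):
    if st[i,4]>25: 
        r=cv2.minAreaRect(np.argwhere(l==i)[:,::-1].astype(np.float32)); print(st[i],ce[i].round(1),r)
E
```

```text
[415 110  32   9 118] [429.5 112.8] ((430.5, 114.0), (31.0, 8.0), -0.0)
[364 116  10   5  29] [367.8 118.2] ((368.5000305175781, 118.50001525878906), (8.558396339416504, 4.093146324157715), 7.125016689300537)
[540 137  12  31 241] [546.3 152. ] ((545.7344970703125, 151.98622131347656), (29.654621124267578, 10.62868595123291), 86.633544921875)
[291 142  34  15 287] [308.9 149.7] ((307.5882263183594, 149.1470489501953), (13.268494606018066, 33.056190490722656), 85.60128784179688)
[514 150   9  27 140] [518.  163.6] ((517.8353881835938, 163.03692626953125), (25.79355812072754, 7.100162506103516), 86.8201675415039)
[533 171  10  29 186] [537.7 185.7] ((537.3123168945312, 185.1215362548828), (27.90142059326172, 8.154092788696289), 86.8201675415039)
[525 203  10  28 173] [529.7 216.9] ((529.3152465820312, 216.5428009033203), (26.697906494140625, 8.046798706054688), 86.42366790771484)
[364 204  13  32 273] [370.6 219.2] ((370.24560546875, 219.31639099121094), (10.643040657043457, 31.197410583496094), 3.8140745162963867)
[546 231  12  29 242] [551.8 244.8] ((551.408447265625, 245.0758056640625), (28.253700256347656, 10.416768074035645), 87.27368927001953)
[519 233   8  26 151] [522.6 246.1] ((522.5, 245.5), (25.0, 7.0), 90.0)
[203 236   7  14  82] [205.6 242.5] ((206.0, 242.5), (6.0, 13.0), 0.0)
[334 243  10  32 279] [338.5 258.6] ((338.5, 258.5), (31.0, 9.0), 90.0)
[359 246  14  32 275] [365.4 261.7] ((365.2692565917969, 261.65386962890625), (31.628856658935547, 10.294882774353027), 82.87498474121094)
[385 249  13  32 269] [391.2 264.9] ((391.1036071777344, 264.93292236328125), (31.252126693725586, 10.159701347351074), 83.6598129272461)
```

View pics/cropA.png

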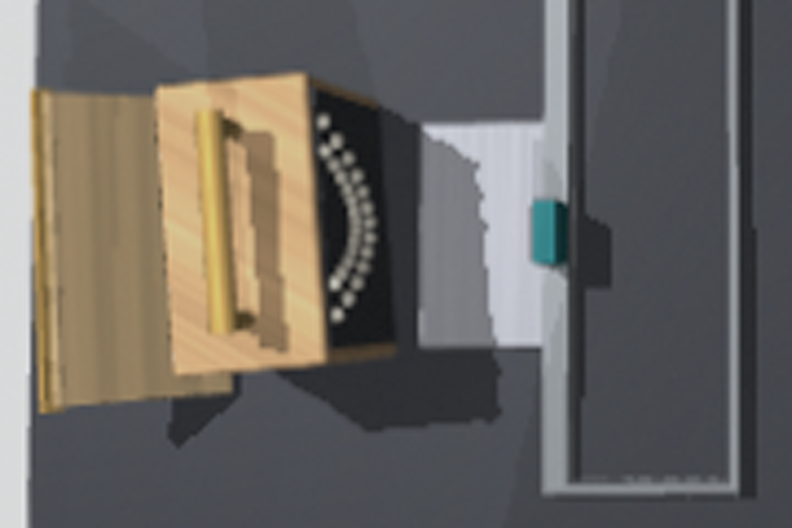

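View pics/cropB.png

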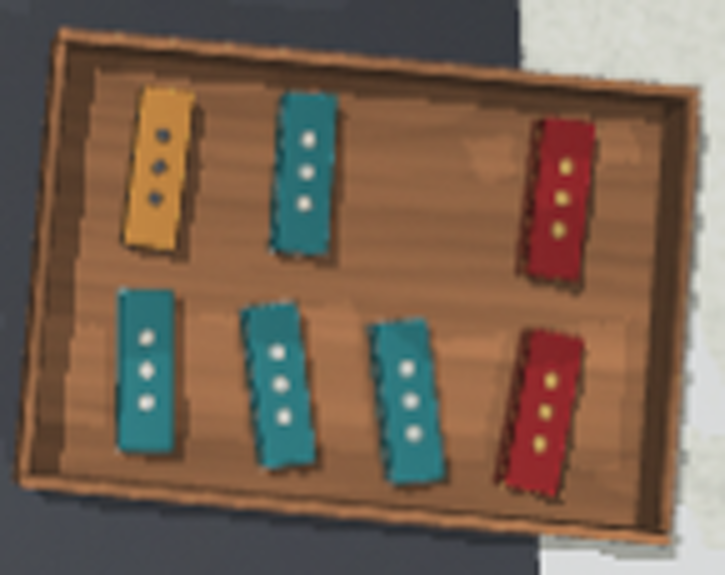

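Crop A shows the bar from (210,112) to (223,332), the tower's top corners at (157,87), (303,73), (327,360) and (176,374), the tongue at x 418–543 and y 122–348, and the grip at (545,232). Crop B confirms exactly four teal cases with white pearls in the crate, plus two red and one amber.

```bash
python3 - <<'E'
from h import *
c=shot('top')
f=lambda L:(np.array(L,float)+.5)/4.4-.5+[82,190]
for n,L,z in [('top',[(157,87),(303,73),(327,360),(176,374)],.16),('bar',[(210,112),(223,332)],.2),('tongue',[(418,122),(418,348),(543,122),(543,348)],.003),('tray rear wall corner/far corner',[(543,493),(739,493)],.022),('grip',[(550,232)],.064),('resttop',[(33,90),(40,412)],.103)]:
    P=onplane(c,f(L),z); print(n,P.round(4).tolist(),P.mean(0).round(4))
P=onplane(c,[[338.5,258.5],[365.3,261.7],[391.1,264.9],[370.4,219.3]],.032);print(P.round(4))
g=lambda L:(np.array(L,float)+.5)/5-.5+[310,185]
print('crate',onplane(c,g([(62,32),(697,90),(670,540),(22,488)]),.05).round(4).tolist())
for n,px in dict(tweez=[(153,155),(199,162)],jar=[(236,145)],spool=[(292,308)],purple=[(283,267)]).items(): print(n,onplane(c,px,.01).round(3).tolist())
E
```

```text
top [[0.6079, 0.3418, 0.16], [0.614, 0.2657, 0.16], [0.4675, 0.2524, 0.16], [0.461, 0.3302, 0.16]] [0.5376 0.2976 0.16  ]
bar [[0.5912, 0.3013, 0.2], [0.4828, 0.2937, 0.2]] [0.537  0.2975 0.2   ]
tongue [[0.6003, 0.2405, 0.003], [0.4691, 0.2401, 0.003], [0.5993, 0.1671, 0.003], [0.4684, 0.1674, 0.003]] [0.5343 0.2038 0.003 ]
tray rear wall corner/far corner [[0.3871, 0.1646, 0.022], [0.386, 0.0534, 0.022]] [0.3866 0.109  0.022 ]
grip [[0.5336, 0.1535, 0.064]] [0.5336 0.1535 0.064 ]
resttop [[0.6128, 0.43, 0.103], [0.4392, 0.4234, 0.103]] [0.526  0.4267 0.103 ]
[[ 0.4901 -0.1685  0.032 ]
 [ 0.4813 -0.2346  0.032 ]
 [ 0.4724 -0.2983  0.032 ]
 [ 0.5862 -0.2501  0.032 ]]
crate [[0.6566, -0.1297, 0.05], [0.6233, -0.4426, 0.05], [0.4036, -0.4207, 0.05], [0.4337, -0.1057, 0.05]]
tweez [[0.763, 0.301, 0.01], [0.742, 0.182, 0.01]]
jar [[0.785, 0.086, 0.01]]
spool [[0.368, -0.052, 0.01]]
purple [[0.471, -0.031, 0.01]]
```

```bash
cat >> h.py <<'E'
def ik(p,yaw):
    best=None
    for k in(-1,0,1):
        q=env.solve_ik(list(p),down(yaw+k*np.pi).tolist())
        if q is not None and (best is None or abs(q[5])<abs(best[0][5])): best=(q,yaw+k*np.pi)
    return best
def go(p,yaw):
    b=ik(p,yaw); assert b is not None; env.set_joints(b[0]); return b[1]
E
python3 - <<'E'
from h import *
H=np.array([.534,.3374]); u=np.array([-.08,.997])
def bar(t): 
    d=-.04*np.cos(t)+.197*np.sin(t); return [*(H+u*d),.04*np.sin(t)+.197*np.cos(t)-.008]
s=env.sense()['tool_pos']; env.line_to([s[0],s[1],.40],vel=.25)
env.gripper_to(.030)
b=bar(0); go([b[0],b[1],.36],.08); print(env.sense()['joint_pos'].round(2))
w=shot('wrist','w1.png'); print(proj(w,[[.537+.05*np.cos(.08),.2975+.05*np.sin(.08),.2],[.537-.05,.2975-.004,.2]]).round(1))
E
```

```text
[ 0.5   0.25  1.52 -0.    1.38 -1.15]
[[282.9 243.9]
 [283.  147.8]]
```

View pics/w1.png

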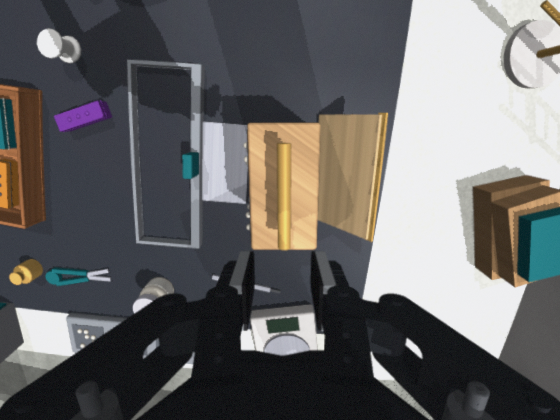

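The wrist view has the bar at column 285, rows 145–248, and I predicted 283, so the two agree. Next I lower the open fingers around the bar and tip.

```bash
python3 - <<'E'
from h import *
H=np.array([.534,.3374]); u=np.array([-.08,.997])
def bar(t): 
    d=-.04*np.cos(t)+.197*np.sin(t); return [*(H+u*d),.04*np.sin(t)+.197*np.cos(t)-.008]
print(env.line_to(bar(0),vel=.08,force_limit=6))
env.gripper_to(.022)
for t in np.arange(.05,.70,.05):
    st=env.line_to(bar(t),vel=.05,force_limit=(8 if t>.5 else 12))
    s=env.sense(); print(round(t,2),st,s['contact_force'].round(1),s['tool_pos'].round(3))
    if st: break
env.wait(.3); shot('scene','s1.png'); shot('wrist','w2.png')
E
```

```text
False
0.05 False [-0.7 -1.   0.5] [0.536 0.308 0.191]
0.1 False [ 0.5 -1.2  0.8] [0.536 0.318 0.192]
0.15 False [-0.1 -1.4  1.2] [0.535 0.328 0.193]
0.2 False [-0.2 -0.8  1.3] [0.534 0.338 0.193]
0.25 False [-0.  -1.1  0.2] [0.533 0.348 0.193]
0.3 False [ 1.2 -0.6  0.6] [0.532 0.358 0.192]
0.35 False [-0.3 -0.4 -0.1] [0.532 0.368 0.191]
0.4 False [-0.2 -0.4  0.4] [0.531 0.377 0.189]
0.45 False [-0.7  0.2  0.4] [0.53  0.387 0.187]
0.5 False [ 0.   0.2 -0.3] [0.529 0.397 0.184]
0.55 False [0.3 0.  0.4] [0.528 0.406 0.181]
0.6 False [-0.5  0.8  1.2] [0.528 0.416 0.177]
0.65 False [ 0.6 -0.4 -0.8] [0.527 0.425 0.173]
```

View pics/s1.png

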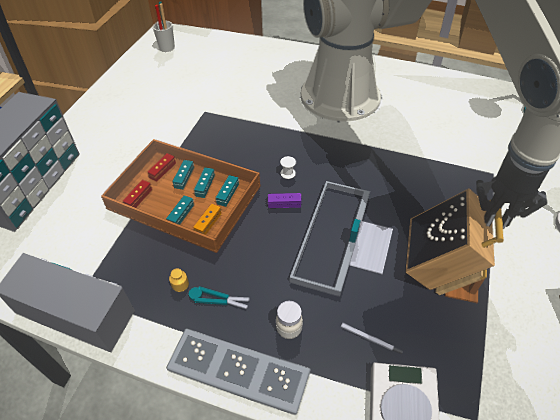

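The tower is leaning on the rest, with its front at (455,230) facing up. Now I release it, back off and measure the lean.

```bash
python3 - <<'E'
from h import *
env.gripper_to(.034); s=env.sense()['tool_pos']
print(env.line_to([s[0],s[1],.30],vel=.08,force_limit=6)); env.wait(.5)
go([.50,.05,.36],0); env.gripper_to(.06)
c=shot('top','top2.png'); im=c['pixels']
cv2.imwrite('pics/cropC.png',cv2.resize(im[185:310,82:262,::-1],None,fx=4.4,fy=4.4,interpolation=cv2.INTER_CUBIC))
E
```

```text
False
```

View pics/cropC.png

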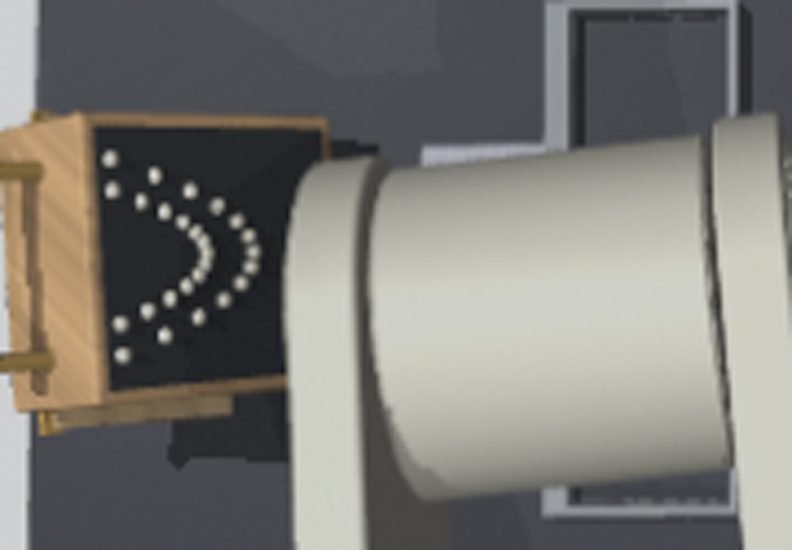

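The arm hides the lower right of this crop. The tower's front-top edge runs from (93,122) to (107,395), and its front-bottom corner is at (328,120).

```bash
python3 - <<'E'
from h import *
go([.40,-.15,.36],0)
c=shot('top'); im=c['pixels']
f=lambda L:(np.array(L,float)+.5)/4.4-.5+[82,185]
t=.63
print('topedge',onplane(c,f([(93,120),(107,400)]),.08*np.sin(t)+.16*np.cos(t)).round(4).tolist())
print('bot',onplane(c,f([(329,119)]),.08*np.sin(t)).round(4).tolist())
cv2.imwrite('pics/cropD.png',cv2.resize(im[185:310,82:262,::-1],None,fx=4.4,fy=4.4,interpolation=cv2.INTER_CUBIC))
E
```

```text
topedge [[0.6012, 0.3692, 0.1764], [0.4599, 0.3601, 0.1764]]
bot [[0.6117, 0.2816, 0.0471]]
```

View pics/cropD.png

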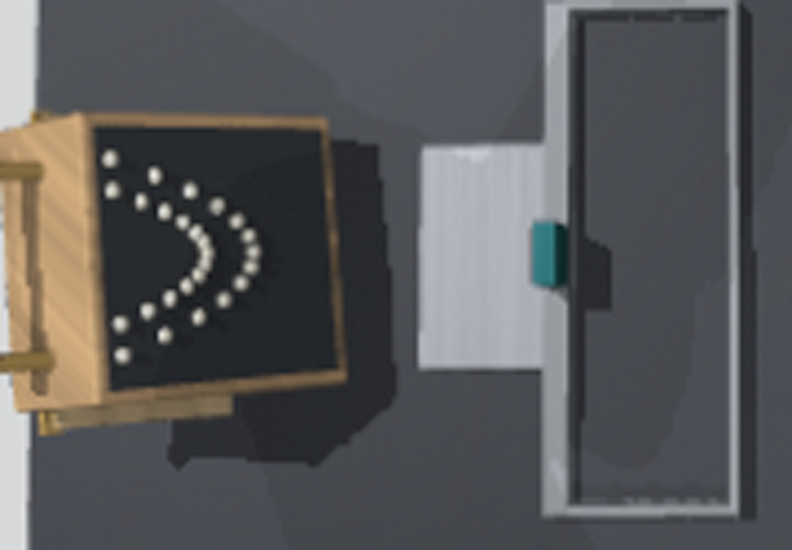

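The leaning tower's front-bottom edge runs from (329,118) to (346,381). The tray has not moved: tongue at x 418–543, grip at (550,254).

```bash
python3 - <<'E'
from h import *
c=shot('top')
f=lambda L:(np.array(L,float)+.5)/4.4-.5+[82,185]
for t in(.58,.63,.68):
    T=onplane(c,f([(91,118),(107,403)]),.08*np.sin(t)+.16*np.cos(t))[:,:2]; B=onplane(c,f([(329,118),(346,381)]),.08*np.sin(t))[:,:2]
    d=B[0]-B[1]; n=np.array([-d[1],d[0]])/np.hypot(*d); a=np.arctan2(d[1],d[0])
    sep=(T.mean(0)-B.mean(0))@n
    print(t,'yaw',a,'w',np.hypot(*d),'sep',sep,'th',np.arcsin(sep/.16),'heel',B.mean(0)+n*.08*np.cos(t))
G=onplane(c,f([(549,254)]),.064); print('grip',G)
# tower front-low corner in scene view for a second opinion later
E
```

```text
0.58 yaw 0.07060861527020366 w 0.14856698692509443 sep 0.08788681949262513 th 0.5815174813904619 heel [0.53378121 0.34394189]
0.63 yaw 0.0706086152702039 w 0.1481651176766269 sep 0.08918194482167832 th 0.5912354155754621 heel [0.53384015 0.34082956]
0.68 yaw 0.0706086152702041 w 0.1477776395464404 sep 0.09060861429901808 th 0.6020143473916097 heel [0.53391413 0.33758625]
grip [[0.53361869 0.15409176 0.064     ]]
```

```bash
python3 - <<'E'
from h import *
g=[.534,.158]
yw=go([*g,.16],np.pi/2); print(yw,env.sense()['joint_pos'].round(2))
env.gripper_to(.062,30)
print(env.line_to([*g,.047],vel=.08,force_limit=6))
env.gripper_to(.03,30); s=env.sense(); print(s['gripper_width'],s['finger_force'],s['tool_pos'])
n=np.array([-.07,.9975]); e=np.array([.5405,.2482])
print(env.line_to([*(e-n*.04),.047],vel=.04,rot=down(yw+.07).tolist(),force_limit=15)); s=env.sense();print(s['contact_force'],s['tool_pos'],s['gripper_width'])
print(env.line_to([*e,.047],vel=.03,force_limit=10)); s=env.sense();print(s['contact_force'],s['tool_pos'],s['gripper_width'])
c=shot('scene'); cv2.imwrite('pics/s2.png',cv2.resize(c['pixels'][150:310,270:510,::-1],None,fx=3.3,fy=3.3,interpolation=cv2.INTER_CUBIC))
E
```

```text
1.5707963267948966 [ 0.28  0.34  1.85 -0.    0.94  0.29]
False
0.03542390099476837 31.167011260986328 [0.53440841 0.15810751 0.0474789 ]
False
[-0.93925161 -5.24245462  7.78210235] [0.54326864 0.20762288 0.04745552] 0.035314244713255505
False
[ 0.22835968 -5.18025358  6.88786073] [0.54084021 0.24755079 0.04747818] 0.03570932599828088
```

View pics/s2.png

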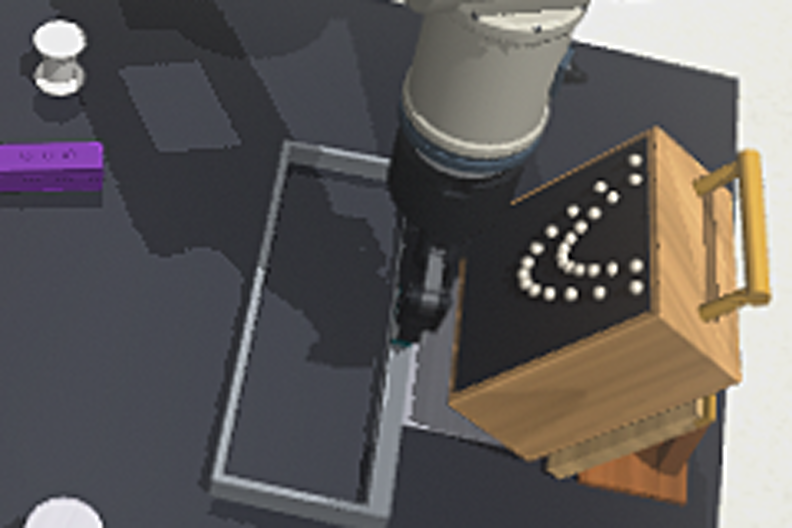

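```bash
python3 - <<'E'
from h import *
env.gripper_to(.062); s=env.sense()['tool_pos']
print(env.line_to([s[0],s[1],.25],vel=.12)); 
go([.40,-.15,.36],0)
c=shot('top'); im=c['pixels']
cv2.imwrite('pics/cropE.png',cv2.resize(im[185:310,62:242,::-1],None,fx=4.4,fy=4.4,interpolation=cv2.INTER_CUBIC))
E
```

```text
False
```

View pics/cropE.png

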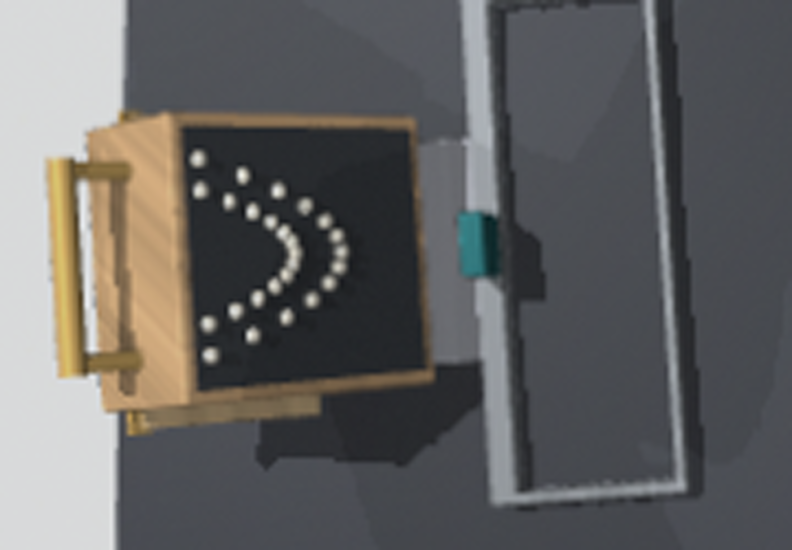

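The tongue is under the tower. The tray's rear wall front edge runs (468,130) to (485,370), almost parallel to the tower, and the bar runs (60,160) to (72,376).

```bash
python3 - <<'E'
from h import *
c=shot('top')
f=lambda L:(np.array(L,float)+.5)/4.4-.5+[62,185]
W=onplane(c,f([(462,0),(492,503)]),.022)[:,:2]; B=onplane(c,f([(60,158),(72,376)]),.187)[:,:2]
F=onplane(c,f([(416,118),(433,381)]),.046)[:,:2]
for n,P in(('wall',W),('bar',B),('front',F)):
    d=P[0]-P[1]; print(n,P.round(4).tolist(),P.mean(0).round(4),'yaw',np.arctan2(d[1],d[0]).round(3))
n=np.array([-.07,.9975]); print('front to wall along n',(F.mean(0)-W.mean(0))@n)
print('grip',onplane(c,f([(474,243)]),.064))
E
```

```text
wall [[0.6828, 0.2624], [0.3944, 0.244]] [0.5386 0.2532] yaw 0.064
bar [[0.5819, 0.4274], [0.4726, 0.4192]] [0.5273 0.4233] yaw 0.074
front [[0.6124, 0.2824], [0.4645, 0.272]] [0.5384 0.2772] yaw 0.071
front to wall along n 0.023980837752565574
grip [[0.54081013 0.24481151 0.064     ]]
```

```bash
python3 - <<'E'
from h import *
n=np.array([-.07,.9975]); b0=np.array([.5273,.4233]); H=b0-n*.0800
def bar(t): 
    d=-.04*np.cos(t)+.197*np.sin(t); return [*(H+n*d),.04*np.sin(t)+.197*np.cos(t)-.008+.004*max(0,1-t/.27)]
env.gripper_to(.034)
go([*b0,.29],.07)
print(env.line_to(bar(.61),vel=.08,force_limit=6)); env.gripper_to(.022)
for t in [*np.arange(.55,-.001,-.05),-.02]:
    st=env.line_to(bar(t),vel=.04,force_limit=12)
    s=env.sense(); print(round(t,2),st,s['contact_force'].round(1),s['tool_pos'].round(3))
    if st: break
env.wait(.3); shot('scene','s3.png')
E
```

```text
False
0.55 False [0.1 0.2 0.8] [0.528 0.412 0.181]
0.5 False [-0.3 -0.9  0.3] [0.529 0.402 0.184]
0.45 False [-0.9  1.   0.3] [0.53  0.393 0.187]
0.4 False [ 0.3 -0.1 -0.4] [0.53  0.383 0.189]
0.35 False [-0.8  0.5 -0.5] [0.531 0.373 0.191]
0.3 False [-0.9 -0.3 -0.3] [0.532 0.363 0.192]
0.25 False [-0.5 -0.4  0.4] [0.532 0.353 0.193]
0.2 False [ 0.4 -0.4 -0.7] [0.533 0.343 0.194]
0.15 False [-0.2 -0.1 -0.8] [0.534 0.333 0.195]
0.1 False [-1.1  0.8 -0.1] [0.534 0.323 0.195]
0.05 False [ 0.1 -1.3 -0.5] [0.535 0.313 0.194]
-0.0 False [-0.3  0.4  0.4] [0.536 0.303 0.193]
-0.02 False [ 0.5 -0.1 -0.1] [0.536 0.3   0.192]
```

View pics/s3.png

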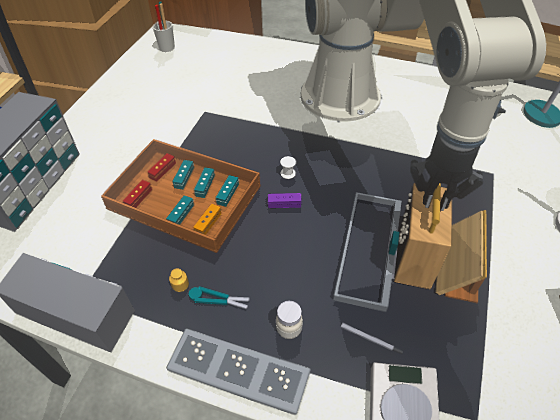

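The tower is upright, at (425,235) in the scene view, with the tray in front of it. I release it, check the final pose and survey the crate.

```bash
cat >> h.py <<'E'
def teal(c,z=.032,box=((.40,.67),(-.45,-.10))):
    hsv=cv2.cvtColor(c['pixels'],cv2.COLOR_RGB2HSV)
    m=cv2.inRange(hsv,(80,110,40),(102,255,255)); m=cv2.morphologyEx(m,cv2.MORPH_CLOSE,np.ones((5,5)))
    out=[]
    for k in cv2.findContours(m,cv2.RETR_EXTERNAL,cv2.CHAIN_APPROX_NONE)[0]:
        if len(k)<20: continue
        P=onplane(c,k[:,0,:]+.0,z)[:,:2]
        (cx,cy),(w,h),_=r=cv2.minAreaRect(P.astype(np.float32)*1000)
        if not(60<max(w,h)<110 and 18<min(w,h)<50 and box[0][0]<cx/1e3<box[0][1] and box[1][0]<cy/1e3<box[1][1]): continue
        q=cv2.boxPoints(r); e=max((q[1]-q[0],q[2]-q[1]),key=np.linalg.norm); a=np.arctan2(e[1],e[0]); a=(a+np.pi/2)%np.pi-np.pi/2
        out.append((cx/1e3,cy/1e3,a,max(w,h),min(w,h)))
    return np.array(out)
E
python3 - <<'E'
from h import *
env.gripper_to(.034); s=env.sense()['tool_pos']
print(env.line_to([s[0],s[1],.30],vel=.08,force_limit=6))
go([.50,-.25,.36],0); print(env.sense()['joint_pos'].round(2))
w=shot('wrist','w4.png'); print('wrist',teal(w).round(4))
c=shot('top'); print('top',teal(c).round(4)); im=c['pixels']
cv2.imwrite('pics/cropF.png',cv2.resize(im[175:315,82:262,::-1],None,fx=4.2,fy=4.2,interpolation=cv2.INTER_CUBIC))
print(env.sense()['time_s'])
E
```

```text
False
[-0.47  0.16  1.63  0.    1.35  1.1 ]
wrist [[ 4.75700e-01 -2.99900e-01  8.79000e-02  7.87588e+01  2.46429e+01]
 [ 4.84300e-01 -2.36500e-01  9.52000e-02  7.91925e+01  2.40665e+01]
 [ 4.92000e-01 -1.71000e-01 -3.64000e-02  7.83085e+01  2.50315e+01]
 [ 5.88200e-01 -2.51700e-01 -9.32000e-02  7.81287e+01  2.43165e+01]]
top [[ 4.81500e-01 -2.34400e-01  9.33000e-02  7.77339e+01  2.61193e+01]
 [ 4.90200e-01 -1.68500e-01 -2.21000e-02  7.66293e+01  2.23140e+01]
 [ 5.86600e-01 -2.49900e-01 -1.12600e-01  7.83312e+01  2.68819e+01]]
43.2083
```

View pics/cropF.png

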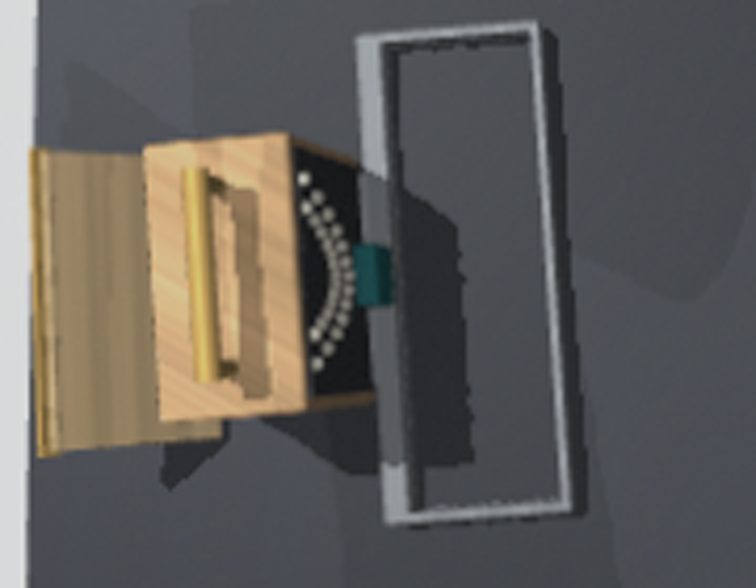

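The tower's top corners are at (144,147), (290,133), (307,410) and (160,420), and the tray's outer corners at (356,37), (541,20), (578,515) and (386,525). The tray stayed straight and the wall sits close to the tower front.

```bash
python3 - <<'E'
from h import *
c=shot('top'); f=lambda L:(np.array(L,float)+.5)/4.2-.5+[82,175]
T=onplane(c,f([(144,147),(290,133),(307,410),(160,420)]),.164)[:,:2]; Y=onplane(c,f([(356,37),(541,20),(578,515),(386,525)]),.022)[:,:2]
for n,P in(('tower',T),('tray',Y)):
    d=P[0]-P[3]+P[1]-P[2]; print(n,P.round(4).tolist(),'ctr',P.mean(0).round(4),'yaw',np.arctan2(d[1],d[0]).round(4),'sizes',np.linalg.norm(P-np.roll(P,-1,0),axis=1).round(4))
a=.067;n=np.array([-np.sin(a),np.cos(a)]);print('tip in tower x',(Y.mean(0)+n*(.0555+.075)-T.mean(0))@n)
E
```

```text
tower [[0.607, 0.3436], [0.6134, 0.2642], [0.4658, 0.2541], [0.4612, 0.3332]] ctr [0.5369 0.2988] yaw 0.0698 sizes [0.0797 0.1479 0.0792 0.1462]
tray [[0.6858, 0.263], [0.6943, 0.1502], [0.3977, 0.129], [0.3927, 0.2438]] ctr [0.5426 0.1965] yaw 0.0685 sizes [0.1131 0.2974 0.1149 0.2937]
tip in tower x 0.028029721983379892
```

```bash
cat > place.py <<'E'
from h import *
A=.0685; m=np.array([np.cos(A),np.sin(A)]); BC=np.array([.5430,.1915])
def survey():
    go([.50,-.25,.36],0); w=shot('wrist'); c=shot('top'); a=teal(w); b=teal(c)
    out=[]
    for r in a:
        p=r[:3].copy()
        if len(b):
            d=np.hypot(*(b[:,:2]-p[:2]).T); i=d.argmin()
            if d[i]<.008: p[:2]=(p[:2]+b[i,:2])/2
            else: p[:2]+=[-.001,.001]
        out.append(p)
    return np.array(out)
def hover(p,yaw):
    q=env.solve_ik(list(p),down(yaw).tolist()); assert q is not None,(p,yaw); env.set_joints(q)
def move(p,s):
    yp=p[2]; yw=go([p[0],p[1],.12],yp); env.gripper_to(.042,40)
    print('down',env.line_to([p[0],p[1],.0195],vel=.10,force_limit=8))
    env.gripper_to(.015,40); w=env.sense()['gripper_width']
    env.line_to([p[0],p[1],.14],vel=.15)
    g=env.sense()['gripper_width']; print('width',w,g)
    if g<.02: return False
    t=BC+m*s; hover([*t,.15],A-np.pi/2)
    print('j6',env.sense()['joint_pos'][5].round(2), env.sense()['gripper_width'])
    print('land',env.line_to([*t,.018],vel=.10,force_limit=6),env.sense()['tool_pos'][2])
    env.gripper_to(.042); env.line_to([*t,.15],vel=.15); return True
E
python3 - <<'E'
from place import *
P=survey(); print(P.round(4))
p=max(P,key=lambda r:r[1]); print(move(p,-.099))
s=env.sense(); print(s['time_s']); c=shot('scene'); go([.50,-.25,.36],0)
c=shot('scene'); cv2.imwrite('pics/s4.png',cv2.resize(c['pixels'][140:320,100:500,::-1],None,fx=2,fy=2,interpolation=cv2.INTER_CUBIC))
E
```

```text
[[ 0.4746 -0.2989  0.0893]
 [ 0.483  -0.2355  0.0955]
 [ 0.491  -0.1698 -0.0377]
 [ 0.5873 -0.2509 -0.0907]]
down False
width 0.02544461755142518 0.02492602039843689
j6 -2.82 0.025172167811362337
land True 0.01830407642414384
True
53.2667
```

View pics/s4.png

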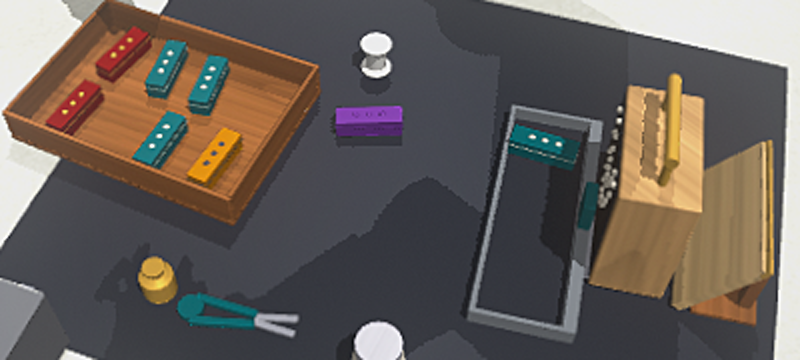

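The first case lies flat in the bay at (545,145). Three teal cases remain in the crate, so I repeat, surveying afresh before each one.

```bash
python3 - <<'E'
from place import *
for s in(-.033,.033,.099):
    P=survey(); print(s,P.round(4).tolist())
    if not len(P): break
    if not move(max(P,key=lambda r:r[1]),s): print('FAILED'); break
print('left',survey().round(3)); c=shot('top')
print('tray',teal(c,.030,((.35,.72),(.05,.26))).round(4),env.sense()['time_s'])
cv2.imwrite('pics/t5.png',cv2.resize(c['pixels'][130:320,80:460,::-1],None,fx=2.1,fy=2.1,interpolation=cv2.INTER_CUBIC))
E
```

```text
-0.033 [[0.4742, -0.2986, 0.0899], [0.483, -0.2355, 0.0984], [0.5874, -0.2509, -0.091]]
down False
width 0.025303422114169437 0.02543472058588121
j6 -2.86 0.025491212595246646
land True 0.01828604920148939
0.033 [[0.4743, -0.2989, 0.0895], [0.5873, -0.2508, -0.0941]]
down False
width 0.02526282976069148 0.025416651117416266
j6 -2.89 0.025233303209005294
land True 0.018437852150031176
0.099 [[0.4753, -0.2999, 0.0894]]
down False
width 0.025338293799317804 0.025173444200765897
j6 -2.91 0.025323487128117543
land True 0.018367645886974933
left []
tray [[ 0.4515  0.183   1.5111 79.9206 26.9264]
 [ 0.509   0.1881 -1.5208 81.3239 26.2508]
 [ 0.5746  0.1919 -1.5075 82.4948 25.8008]
 [ 0.6403  0.1984 -1.5092 82.198  26.0435]] 95.7833
```

View pics/t5.png

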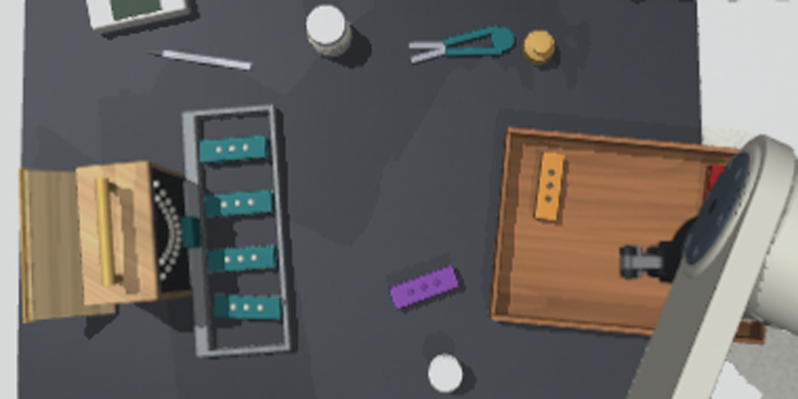

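All four teal cases lie flat in separate slots, at (233,149), (238,203), (240,260) and (247,307). The tower, tray and bystanders are in place, and no teal case is left in the crate.

```bash
python3 - <<'E'
from h import *
env.wait(.5); print(env.sign_off())
E
```

```text
the job is handed in; nothing more can be done
None
```

The job is handed in, with no verdict returned: the tower stands level on the tray's tongue, all four teal cases lie flat side by side in the bay, and I moved nothing else.

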